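# Photograph an engraved mill roller on its carrying tray

## Task

Pick up the tray by its grip block and carry it calmly to the inspection stand with the brass roller lying in the tray's shuttle. There, holding the tray at the view point before the camera and square to the stand, bring the free-running shuttle with the roller to rest over the white strip in the middle of the tray by tilting the tray, and balance it there for a good five seconds while the picture is taken; then, with the tray still up, let it run slowly to the green end, set the tray down gently on the cork mat, centred and square, and let go. Never touch the roller or the shuttle with the gripper, never let them run fast or the roller jump out, and leave the other things on the bench alone.

Things in the scene. Friction and masses are not known exactly. Their poses are not given: they have to be found in the camera images.
- tray: Open tray, dark wood, 98 mm along its x, 232 mm along its y, nominal 0.45 kg. Origin: centre of its flat underside, z up. Inside 86 x 220 mm. Long walls 34 mm high; end walls (inner faces at y = -110 and +110 mm) 44 mm high, red at the -y end, green at the +y end. Grip block outside the -x wall. A shuttle runs along its floor.
- tray_grip (a point): Point inside the tray's upright light wood grip block, 62 mm above the tray's underside, at tray x = -71 mm, y = 0. The block measures 44 mm along the tray's x, 28 mm along its y (grasp it from above across these 28 mm) and reaches from the underside up to 82 mm.
- tray_mark (a point): Middle of the tray's grey floor, 12 mm above the tray's origin. A white strip 36 mm wide (tray y -18 to +18 mm) crosses the floor here. The shuttle's track is crowned: highest here, falling to both ends as an arc of radius 4 m (slope y/4 m, 0.021 rad at the ends).
- shuttle: Captive cradle (aluminium, blue vee), 82 mm along the tray's x, 44 mm along y, nominal 0.12 kg. Origin: the roller's seat, 33 mm above tray_mark when at the middle. Runs freely along the tray's y from -85 mm (red end stop, start) to +85 mm (green end stop). Rests only at an end: acceleration along +y = g x (y / 4 m - tray tilt in rad, positive with the green end raised).
- roller: Brass pattern roller with dark ribs, lying loose in the shuttle's open 45 degree vee, along the tray's x: 34 mm diameter, 70 mm long with domed ends, nominal 0.20 kg. Origin: its centre, which lies at the shuttle's origin while it is seated (it may turn: use the position only). A hard knock at an end stop can throw it out.
- stand: Fixed camera stand. Base plate x -115 to +200 mm, y -150 to +150 mm, with a cork mat x -110 to +80 mm, y -140 to +140 mm. Origin on the bench under the working place; x away from the robot to the column, y left. Column 24 mm thick at x = 165 mm, 206 mm high. A black camera head on it faces the robot; its lens reaches in to x = 100 mm, 125 to 195 mm above the bench: stay on the robot's side.
- mat_top (a point): Middle of the working place on the cork's top, 8 mm above the stand's origin: the tray's origin belongs here when it is set down, its x and y along the stand's.
- view_point (a point): Point 120 mm above the stand's origin at which the camera looks: hold the tray_mark here for the picture, the tray's x and y along the stand's.
- flux_jar: Bystander: small round jar, 50 mm diameter, 60 mm high; origin at the centre of its underside.
- bench_block: Bystander: steel bench block 70 by 70 by 25 mm; origin at the centre of its underside.
Things that resemble listed ones, but are neither listed nor needed, are in the scene too. Several things have the shape of the roller; the one meant has the colours described above.

How it is judged:
By the outcome, as a careful person would: the job done as asked, in the order asked, and still so for the second after the job is handed in, with the robot touching nothing.
It also fails if it takes over 70 s, if anything falls off the work surface, if the arm or the gripper's body presses on something with over 40 N, if the wrist force passes 120 N, or if a joint passes its speed limit or range.

## Robot

A 6-joint arm with a two-finger parallel gripper is mounted at the origin on the work surface. World frame = base frame: x ahead of the robot, y to its left, z up, the work surface at z = 0. Lengths are in m, angles in rad, forces in N, time in s.
With the tool pointing down it reaches from about 0.35 to 0.85 m from the base axis. Payload 8.1 kg.
Tool frame: the origin (TCP) lies at the very end of the fingers, on their centre line; the grasp point (between the pads) lies 19 mm behind it; z points along the fingers, y is the line along which they close (so a half turn about z gives the same grasp; the last joint's range is limited). The gripper opens to 93 mm and grips with 3 to 60 N. Pads are 15 mm wide; open, the fingers measure 128 mm over their backs; the gripper's body (75 mm by 188 mm) begins 65 mm behind the grasp point.
Start: joints at [1.148, 0.13, 1.488, -0, 1.523, -0.085], TCP at [0.199, 0.566, 0.219] pointing down, gripper open.
Joint ranges: [-2.96, 2.96], [-0.89, 2.26], [0.02, 2.5], [-1.34, 4.48], [0, 2.73], [-2.66, 2.66]. Speed limits (rad/s): [2.39, 2.39, 2.79, 3.14, 3.14, 3.14].

## Interface

Orientations are given as a rotation vector (axis times angle).
In Python, from plant import robot, imaging gives the robot as it stands.
- The arm moves only by the tool jog_arm, never from a script. Its argument "rows" is a list of rows, each a list of 2 entries, a list of its own where there are three numbers: the shift along the tool's x, y, z each as a share of 0.2 m, from -1 to 1, then the turn, a rotation vector about the tool's x, y, z each as a share of pi/2 rad, from -1 to 1. A call has 1 to 5 rows; each row is the pose to reach, as a shift and turn from the pose commanded when the call began, along the tool's axes at that moment; what a row does not reach only later rows make up. A row lasts 1/10 s, in which the tool goes at most 50 mm and 8.59 degrees, less where a joint would pass 70% of its speed; a pose out of reach is approached as far as the arm can. A call with a number of a shift or a turn outside -1 to 1 is refused whole. A call with a gripper value outside its range is refused whole. "hand" is the closure, from -1 (fully open) to 1 (shut), set as the call begins (left out, the last holds). The fingers move at their own pace and stop on an object; "squeeze" is the grip in N (left out, the last holds). Time passes only in rows, so rows that repeat a pose let the fingers close. It gives the time, the measured TCP pose, the force, the opening and the grip force at its end, in the units of the state.
- robot.read_state(): the state, without advancing time (a new reading comes with each control period).
- imaging.read_camera(name): name is "side" or "top"; returns a dict with "frame" (420x560x3 uint8, red, green, blue), "vertical_fov" (degrees; the focal length in pixels is half the picture's height over the tangent of half this angle, whatever the lens; pixels are square), "cx", "cy" (the principal point, pixels), "k1" (the pictures are not rectified: a ray, as slopes to the right and down, at radius r is drawn at 1 + k1 r^2 times it, then the intrinsics apply), "R" (3x3) and "t" (3): a world point X has camera coordinates R X + t. Camera axes: x right, y down, z forward; pixel columns grow to the right and rows downward; lengths in m; the calibration is good to about 2 mm. A picture is of the moment at which its call begins. There is no depth.
- robot.close_job(): hands the job in; it is judged then, once.
The state is a dict: "t": time; "q": joint angles; "dq": joint speeds; "joint_torque": joint torques, N m; "tool_pos": TCP position; "orientation": TCP orientation; "force": force on the tool from outside, world axes, zero at the start; "wrist_torque": the same for the moment, N m; "opening": finger opening in m; "gripper_force": force on a finger pad.
Only numpy, scipy, OpenCV 4.12 (cv2) and the standard library are available. Lean on these libraries where they do the work, as an engineer would, in place of code of your own. Each camera call takes 0.05 s, during which the arm holds its last target. There are 200 camera calls.

## Working session

There is one attempt and no reset: what is moved stays moved. The work goes in short steps, Python scripts to look and compute and a tool call to move; the robot and the scene stay as the last step left them, time stands still between calls to the robot, and variables do not carry over. Pictures are saved under pics/ and viewed, at most 11 in all, crops included, and the job is handed in when it is done.

Besides the shell and the picture viewer there is one more tool, called as name([rows], argument=value, ...), one row to a line, values as JSON. jog_arm: Moves the arm, as the interface text tells. Its arguments: {"type":"object","properties":{"rows":{"type":"array"},"hand":{"type":"number"},"squeeze":{"type":"number"}},"required":["rows"]}

```bash
ls; mkdir -p pics; python3 - <<'E'
from plant import robot, imaging
import cv2
print(robot.read_state())
for n in("side","top"):
    d=imaging.read_camera(n); cv2.imwrite(f"pics/{n}0.png",d["frame"][:,:,::-1]); print(n,{k:v for k,v in d.items() if k!="frame"})
E
```

```text
pics
{'t': 0.0, 'q': array([ 1.14762501e+00,  1.31183506e-01,  1.48926034e+00, -2.27495161e-05,
        1.52301614e+00, -8.54107355e-02]), 'dq': array([ 0.00046343, -0.00277323,  0.00077111,  0.00078191,  0.00174391,
        0.00232752]), 'joint_torque': array([ 4.83444055e-04, -5.59864604e+01, -4.91747224e+01,  7.68362009e-02,
        3.60446039e-02, -2.09167119e-04]), 'tool_pos': array([0.19858206, 0.5655777 , 0.21758452]), 'orientation': array([-5.27957543e-01, -3.09645669e+00,  2.84744273e-03]), 'force': array([-0.53332656, -0.12937163, -0.72851362]), 'wrist_torque': array([0.06743454, 0.00725051, 0.00692618]), 'gripper_force': 0.0, 'opening': 0.09311984967841205}
side {'vertical_fov': 55.85169530696115, 'cx': 278.6925371033651, 'cy': 209.02004892815214, 'k1': -0.04713596689211535, 'R': array([[ 0.86174128, -0.50734196, -0.00247189],
       [-0.36586987, -0.61805496, -0.69580694],
       [ 0.35148429,  0.60050995, -0.71822461]]), 't': array([-0.48901256,  0.23790022,  0.63839315])}
top {'vertical_fov': 52.82492264262147, 'cx': 275.4947256143832, 'cy': 207.8599642555214, 'k1': -0.08072115170282508, 'R': array([[-2.91087059e-02, -9.99574721e-01, -1.74911133e-03],
       [-9.95852315e-01,  2.91511220e-02, -8.61880451e-02],
       [ 8.62023797e-02, -7.66965893e-04, -9.96277352e-01]]), 't': array([-0.00168177,  0.57908335,  1.07175542])}
```

View pics/top0.png

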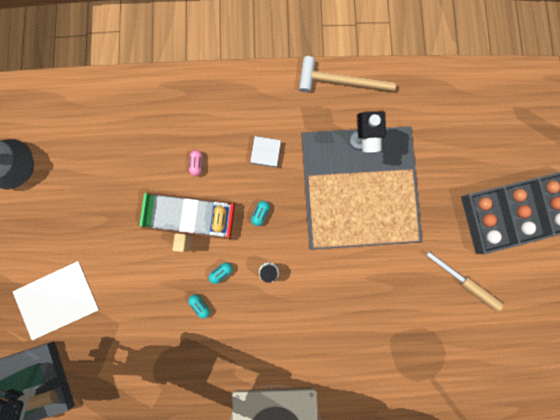

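View pics/side0.png

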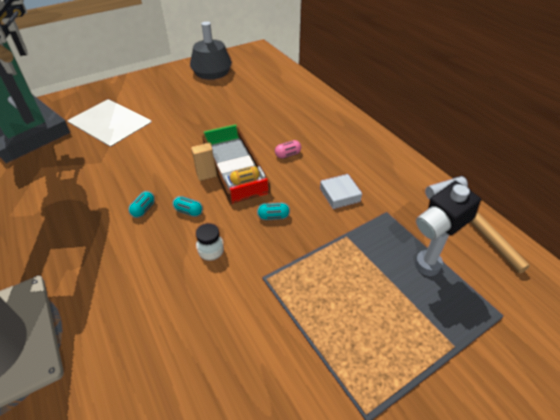

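The top view shows the tray at about (188,216), with its green end left (145,210), red end right (233,220), grip block (180,242) and brass roller (219,218). The cork mat's centre is about (363,208), the jar is at (268,272) and the block at (266,152). I'll take a magnified look for precise corners.

```bash
cat > h.py <<'E'
import numpy as np, cv2
from plant import robot, imaging
def K(d):
    f=d["frame"].shape[0]/2/np.tan(np.radians(d["vertical_fov"])/2)
    return np.array([[f,0,d["cx"]],[0,f,d["cy"]],[0,0,1.]]), np.array([d["k1"],0,0,0])
def proj(d,P):
    k,c=K(d); return cv2.projectPoints(np.reshape(P,(-1,3)).astype(float),cv2.Rodrigues(d["R"])[0],d["t"],k,dist(d))[0][:,0]
def dist(d): return np.array([d["k1"],0,0,0,0.])
def ray(d,uv):
    k,_=K(d); n=cv2.undistortPointsIter(np.reshape(uv,(-1,1,2)).astype(float),k,dist(d),None,None,(3,50,1e-9))[:,0]
    v=np.c_[n,np.ones(len(n))]@d["R"]; return -d["R"].T@d["t"],v
def atz(d,uv,z):
    o,v=ray(d,uv); return o+v*((z-o[2])/v[:,2])[:,None]
E
python3 - <<'E'
from h import *
a=cv2.imread("pics/top0.png");b=cv2.imread("pics/side0.png")
r=lambda i,x,y,w,h,s:cv2.resize(i[y:y+h,x:x+w],(w*s,h*s),interpolation=cv2.INTER_CUBIC)
p=r(a,130,180,120,80,6) # 720x480
cv2.imwrite("pics/c1.png",p)
q=r(a,295,115,135,140,4);cv2.imwrite("pics/c2.png",q)
E
```

```text
(no output)
```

View pics/c1.png

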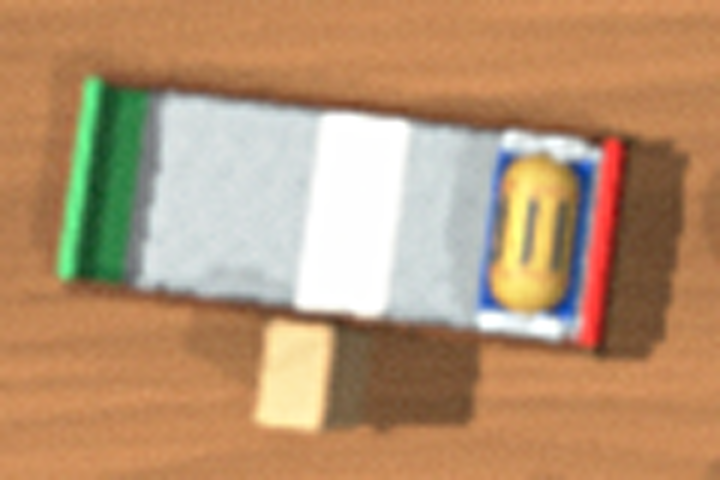

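View pics/c2.png

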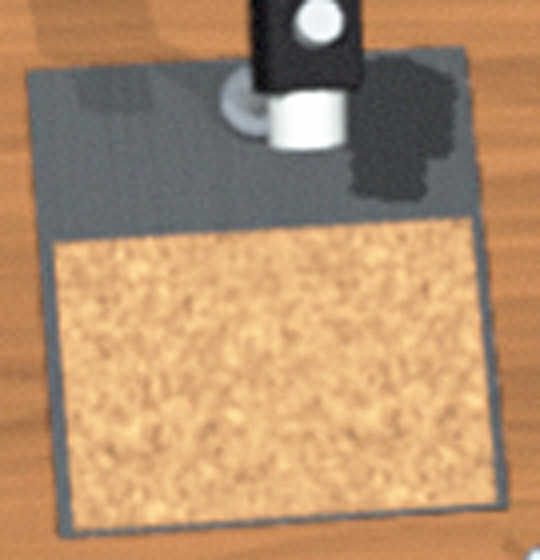

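```bash
python3 - <<'E'
from h import *
from scipy.optimize import least_squares
d=imaging.read_camera("top")
def o(p,s,x,y): return (np.array(p,float)+.5)/s-.5+[x,y]
def fit(uv,z,loc,name):
    P=atz(d,uv,1)[:,:2]*0; W=np.array([atz(d,[u],zz)[0,:2] for u,zz in zip(uv,z)])
    loc=np.array(loc)/1e3
    def g(p): c,s=np.cos(p[2]),np.sin(p[2]); return (loc@np.array([[c,s],[-s,c]])+p[:2]-W).ravel()
    r=least_squares(g,[.5,0,0]); print(name,r.x,"res mm",(r.fun.reshape(-1,2)*1e3).round(1).tolist()); return r.x
uv=o([(88,78),(59,278),(624,140),(600,347)],6,130,180)
fit(uv,[.044]*4,[(49,116),(-49,116),(49,-116),(-49,-116)],"tray walls")
uv2=o([(270,320),(335,322),(322,430),(254,424)],6,130,180)
g=[(-49,14),(-49,-14),(-93,-14),(-93,14)]
fit(uv2,[.082]*4,g,"grip")
fit(np.r_[uv,uv2],[.044]*4+[.082]*4,[(49,116),(-49,116),(49,-116),(-49,-116)]+g,"tray all")
m=fit(o([(54,242),(473,218),(500,506),(72,531)],4,295,115),[.008]*4,[(80,140),(80,-140),(-110,-140),(-110,140)],"stand")
print("jar",atz(d,[(268,271)],.06), "block",atz(d,[(266,152)],.025))
E
```

```text
tray walls [ 0.56643513  0.20953832 -0.14789724] res mm [[5.4, -1.6], [-5.9, 0.1], [4.9, -0.5], [-4.4, 2.0]]
grip [ 0.56735243  0.21184378 -0.131543  ] res mm [[1.3, 0.8], [-0.8, -0.1], [-0.5, -0.3], [0.0, -0.5]]
tray all [ 0.56680357  0.21005371 -0.14967555] res mm [[6.0, -1.2], [-5.3, 0.7], [5.0, -0.0], [-4.3, 2.6], [1.1, -0.1], [-1.5, -1.0], [-1.1, -0.3], [-0.1, -0.6]]
stand [ 0.58828475 -0.251182    0.02919209] res mm [[-0.7, -1.2], [-1.3, 0.7], [1.5, 2.2], [0.6, -1.8]]
jar [[0.41898194 0.00463175 0.06      ]] block [[0.72679903 0.00207057 0.025     ]]
```

```bash
cat >> h.py <<'E'
from scipy.spatial.transform import Rotation as Ro
R0=np.diag([-1.,1,-1])
def delta(pos,yaw,tilt=0,pitch=0,frm=None):
    s=robot.read_state(); A=Ro.from_rotvec(s["orientation"]).as_matrix(); p=s["tool_pos"]
    if frm is not None: p,A=frm
    B=Ro.from_euler("ZYX",[yaw,pitch,tilt]).as_matrix()@R0
    sh=A.T@(np.array(pos)-p)/.2; tu=Ro.from_matrix(A.T@B).as_rotvec()/(np.pi/2)
    print("t",round(s["t"],2),"shift",sh.round(4).tolist(),"turn",tu.round(4).tolist())
    return sh,tu,B
E
python3 - <<'E'
from h import *
delta([.497,.221,.15],-.147)
E
```

```text
t 0.15 shift [-1.9787, -1.1311, 0.3404] turn [-0.0009, -0.0002, -0.1215]
```

jog_arm([
  [[-0.1,-0.06,0],[0,0,0]],
  [[-0.3,-0.17,0],[0,0,0]],
  [[-0.5,-0.29,0],[0,0,0]],
  [[-0.75,-0.43,0],[0,0,0]],
  [[-1,-0.57,0],[0,0,0]],
], hand=-1, squeeze=60)

```text
t: 0.65
tool_pos: [0.3407, 0.4017, 0.2183]
orientation: [-0.527, -3.097, 0.0]
force: [1.3, -0.4, -0.3]
opening: 0.0923
gripper_force: 0.0
```

jog_arm([
  [[-0.25,-0.14,0.05],[0,0,0]],
  [[-0.5,-0.28,0.1],[0,0,0]],
  [[-0.75,-0.42,0.2],[0,0,0]],
  [[-0.9,-0.51,0.3],[0,0,0]],
  [[-0.98,-0.56,0.34],[0,0,-0.12]],
])

```text
t: 1.15
tool_pos: [0.4888, 0.2301, 0.1493]
orientation: [-0.296, -3.127, 0.001]
force: [0.6, -0.1, -0.2]
opening: 0.0931
gripper_force: 0.0
```

```bash
python3 - <<'E'
from h import *
print(robot.read_state()["tool_pos"])
delta([.497,.221,.044],-.147)
for n in("side","top"):
    d=imaging.read_camera(n); cv2.imwrite(f"pics/{n}1.png",d["frame"][:,:,::-1])
a=cv2.imread("pics/top1.png")[150:290,90:290];b=cv2.imread("pics/side1.png")[80:220,130:330]
cv2.imwrite("pics/c3.png",np.hstack([cv2.resize(a,None,fx=2,fy=2),cv2.resize(b,None,fx=2,fy=2)]))
E
```

```text
[0.48882047 0.23006543 0.1492619 ]
t 1.15 shift [-0.049, -0.0365, 0.5263] turn [-0.0005, -0.0004, -0.0264]
```

View pics/c3.png

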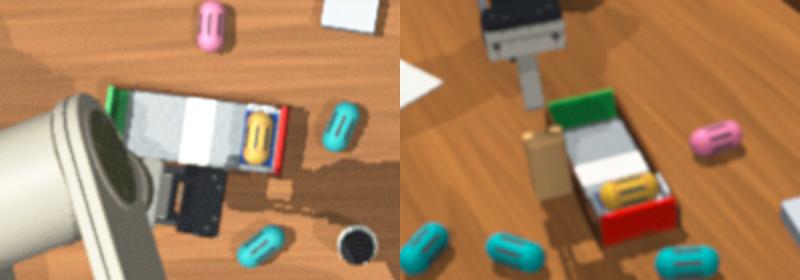

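The gripper hangs above the grip block, with the fingers straddling it in the right direction and nothing touched. I'll recheck the settled pose, then descend.

```bash
python3 - <<'E'
from h import *
delta([.497,.221,.044],-.147)
E
```

```text
t 1.25 shift [-0.0512, -0.027, 0.5176] turn [-0.0021, -0.0021, -0.0244]
```

jog_arm([
  [[-0.05,-0.025,0.05],[0,0,-0.025]],
  [[-0.05,-0.025,0.15],[0,0,-0.025]],
  [[-0.05,-0.025,0.28],[0,0,-0.025]],
  [[-0.05,-0.025,0.36],[0,0,-0.025]],
  [[-0.05,-0.025,0.4],[0,0,-0.025]],
])

```text
t: 1.75
tool_pos: [0.4952, 0.2261, 0.0689]
orientation: [-0.235, -3.13, 0.001]
force: [-0.4, -0.4, -0.5]
opening: 0.0931
gripper_force: 0.0
```

jog_arm([
  [[0,0,0.06],[0,0,0]],
  [[0,0,0.1],[0,0,0]],
  [[0,0,0.12],[0,0,0]],
  [[0,0,0.12],[0,0,0]],
])

```text
t: 2.15
tool_pos: [0.4966, 0.2258, 0.0463]
orientation: [-0.233, -3.132, 0.0]
force: [0.3, 0.2, 0.0]
opening: 0.0929
gripper_force: 0.0
```

```bash
python3 - <<'E'
from h import *
delta([.497,.221,.044],-.147)
print(robot.read_state())
E
```

```text
t 2.15 shift [-0.0056, -0.0237, 0.0117] turn [-0.0001, -0.0003, -0.0011]
{'t': 2.15, 'q': array([ 3.32834451e-01,  1.38183276e-01,  1.80733143e+00,  1.47170962e-05,
        1.19653577e+00, -1.08929247e+00]), 'dq': array([-0.00302019, -0.01044643, -0.01233904,  0.00029116,  0.00798486,
       -0.00128314]), 'joint_torque': array([ 3.26094765e-02, -5.09475052e+01, -4.39718091e+01,  2.57020287e-02,
       -1.21109560e-01,  9.79501521e-03]), 'tool_pos': array([0.49658578, 0.22584568, 0.04634892]), 'orientation': array([-2.33291153e-01, -3.13249170e+00,  2.64998919e-04]), 'force': array([0.28568163, 0.23494681, 0.00054168]), 'wrist_torque': array([-0.03142925, -0.06245621,  0.02059976]), 'gripper_force': 0.0, 'opening': 0.09288305759068995}
```

jog_arm([
  [[-0.005,-0.024,0.01],[0,0,0]],
  [[-0.005,-0.024,0.01],[0,0,0]],
  [[-0.005,-0.024,0.01],[0,0,0]],
])

```text
t: 2.45
tool_pos: [0.4974, 0.2208, 0.0451]
orientation: [0.234, 3.132, 0.0]
force: [0.0, -0.7, -0.5]
opening: 0.0929
gripper_force: 0.0
```

jog_arm([
  [[0,0,0],[0,0,0]],
  [[0,0,0],[0,0,0]],
  [[0,0,0],[0,0,0]],
  [[0,0,0],[0,0,0]],
  [[0,0,0],[0,0,0]],
], hand=1, squeeze=15)

```text
t: 2.95
tool_pos: [0.497, 0.221, 0.0446]
orientation: [-0.233, -3.133, -0.0]
force: [-0.6, 0.9, -1.0]
opening: 0.0573
gripper_force: 0.0
```

jog_arm([
  [[0,0,0],[0,0,0]],
  [[0,0,0],[0,0,0]],
  [[0,0,0],[0,0,0]],
], squeeze=60)

```text
t: 3.25
tool_pos: [0.497, 0.2209, 0.0446]
orientation: [-0.233, -3.133, 0.0]
force: [-0.1, 0.3, -0.6]
opening: 0.0338
gripper_force: 0.0
```

```bash
python3 - <<'E'
from h import *
print(robot.read_state())
E
```

```text
{'t': 3.25, 'q': array([ 3.24000443e-01,  1.36017500e-01,  1.81326225e+00, -1.03514747e-05,
        1.19235224e+00, -1.09830369e+00]), 'dq': array([ 2.29555422e-03, -9.77708826e-04,  1.05970258e-04, -2.28195723e-05,
        1.52805679e-03,  1.79717778e-03]), 'joint_torque': array([ 3.08347386e-03, -5.09835827e+01, -4.39238656e+01,  2.07676739e-02,
        7.82893854e-02,  1.91884874e-04]), 'tool_pos': array([0.49703252, 0.22092731, 0.04460587]), 'orientation': array([-2.33028343e-01, -3.13290565e+00,  3.78903049e-05]), 'force': array([-0.0979914 ,  0.27117007, -0.55465224]), 'wrist_torque': array([0.03907678, 0.00729439, 0.0340242 ]), 'gripper_force': 0.0, 'opening': 0.03383685485771787}
```

jog_arm([
  [[0,0,0],[0,0,0]],
  [[0,0,0],[0,0,0]],
  [[0,0,0],[0,0,0]],
])

```text
t: 3.55
tool_pos: [0.497, 0.2211, 0.0446]
orientation: [-0.233, -3.133, -0.0]
force: [0.1, 1.1, -0.8]
opening: 0.0276
gripper_force: 60.0
```

jog_arm([
  [[0,0,-0.01],[0,0,0]],
  [[0,0,-0.03],[0,0,0]],
  [[0,0,-0.06],[-0.01,0,0]],
  [[0,0,-0.1],[-0.02,0,0]],
  [[0,0,-0.15],[-0.03,0,0]],
])

```text
t: 4.05
tool_pos: [0.4965, 0.2207, 0.0748]
orientation: [0.233, 3.13, 0.075]
force: [-0.2, -0.3, -8.8]
opening: 0.0279
gripper_force: 60.0
```

```bash
python3 - <<'E'
from h import *
s=robot.read_state(); print(s)
delta([.497,.221,.1526],-.147,.05)
for n in("side","top"):
    d=imaging.read_camera(n); cv2.imwrite(f"pics/{n}2.png",d["frame"][:,:,::-1])
a=cv2.imread("pics/top2.png")[150:290,90:290];b=cv2.imread("pics/side2.png")[80:220,130:330]
cv2.imwrite("pics/c4.png",np.hstack([cv2.resize(a,None,fx=2,fy=2),cv2.resize(b,None,fx=2,fy=2)]))
E
```

```text
{'t': 4.05, 'q': array([ 0.29318768,  0.0723035 ,  1.82208873,  0.04651586,  1.22799053,
       -1.14418463]), 'dq': array([-0.10164537, -0.21146918,  0.00983446,  0.15021392,  0.12407118,
       -0.14484115]), 'joint_torque': array([  0.8304874 , -52.45612621, -49.92857695,  -0.30508404,
        -0.8209407 ,   0.28011988]), 'tool_pos': array([0.4965465 , 0.22065049, 0.07484104]), 'orientation': array([0.23301791, 3.12953475, 0.07518295]), 'force': array([-0.2135643 , -0.32844367, -8.76307992]), 'wrist_torque': array([0.29169282, 0.53577424, 0.01527582]), 'gripper_force': 59.989718198776245, 'opening': 0.027866635220437103}
t 4.05 shift [-0.0016, 0.0207, -0.3883] turn [-0.0013, -0.0006, -0.0011]
```

View pics/c4.png

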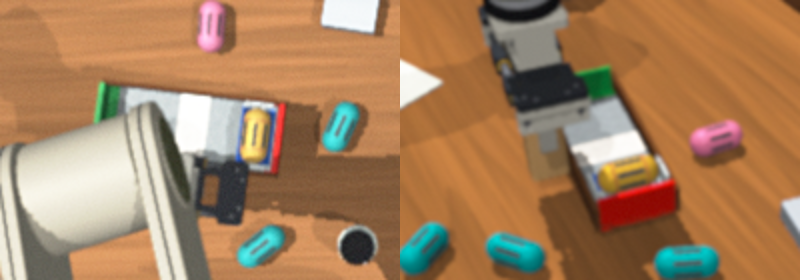

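jog_arm([
  [[0,0,-0.04],[0,0,0]],
  [[0,0,-0.1],[0,0,0]],
  [[0,0,-0.17],[0,0,0]],
  [[0,0,-0.24],[0,0,0]],
  [[0,0,-0.3],[0,0,0]],
])

```text
t: 4.65
tool_pos: [0.4972, 0.2183, 0.1366]
orientation: [0.232, 3.127, 0.075]
force: [1.1, 0.4, -7.9]
opening: 0.0271
gripper_force: 60.0
```

jog_arm([
  [[0,0,-0.04],[0,0,0]],
  [[0,0,-0.06],[-0.005,0,0]],
  [[0,0,-0.07],[-0.01,0,0]],
  [[0,0,-0.07],[-0.01,0,0]],
])

```text
t: 5.05
tool_pos: [0.4963, 0.2172, 0.1483]
orientation: [0.233, 3.127, 0.099]
force: [-0.4, -0.5, -8.5]
opening: 0.0275
gripper_force: 60.0
```

```bash
python3 - <<'E'
from h import *
s=robot.read_state(); print(s["tool_pos"],s["wrist_torque"],s["force"])
sh,tu,B=delta([.507,.0,.1526],-.147,.065)
A=Ro.from_rotvec(s["orientation"]).as_matrix()
p=s["tool_pos"]
# waypoint moves
q=np.array([.517,-.253,.153])
n=(q-p)/3
for i,(a,b) in enumerate([(-.147,-.08),(-.08,-.02),(-.02,.029)]):
    f=(p+n*i,Ro.from_euler("ZYX",[a,0,.065]).as_matrix()@R0)
    delta(p+n*(i+1),b,.065,frm=f)
E
```

```text
[0.49631053 0.21723512 0.1482919 ] [ 0.17959265  0.56774204 -0.00823453] [-0.41063816 -0.49083103 -8.49089176]
t 5.05 shift [-0.2139, -1.0628, -0.0888] turn [-0.0013, -0.0003, -0.0012]
t 5.05 shift [-0.1489, -0.7681, -0.0579] turn [-0.0, 0.0028, -0.0426]
t 5.05 shift [-0.097, -0.7763, -0.0584] turn [0.0, 0.0025, -0.0381]
t 5.05 shift [-0.0501, -0.7807, -0.0587] turn [0.0, 0.002, -0.0311]
```

jog_arm([
  [[-0.002,-0.01,-0.001],[0,0,0]],
  [[-0.007,-0.035,-0.003],[0,0,-0.002]],
  [[-0.015,-0.075,-0.006],[0,0,-0.004]],
  [[-0.025,-0.13,-0.01],[0,0,-0.007]],
  [[-0.039,-0.2,-0.015],[0,0,-0.01]],
])

```text
t: 5.55
tool_pos: [0.4982, 0.1757, 0.1489]
orientation: [0.207, 3.128, 0.098]
force: [0.5, 0.2, -8.6]
opening: 0.0279
gripper_force: 60.0
```

jog_arm([
  [[-0.015,-0.08,-0.006],[0,0,-0.004]],
  [[-0.03,-0.16,-0.012],[0,0,-0.008]],
  [[-0.045,-0.24,-0.018],[0,0,-0.012]],
  [[-0.06,-0.32,-0.024],[0,0,-0.016]],
  [[-0.075,-0.4,-0.03],[0,0,-0.02]],
])

```text
t: 6.05
tool_pos: [0.5024, 0.0935, 0.15]
orientation: [0.159, 3.13, 0.097]
force: [0.2, -0.3, -9.0]
opening: 0.0277
gripper_force: 60.0
```

jog_arm([
  [[-0.012,-0.08,-0.006],[0,0,-0.004]],
  [[-0.024,-0.16,-0.012],[0,0,-0.008]],
  [[-0.036,-0.24,-0.018],[0,0,-0.012]],
  [[-0.048,-0.32,-0.024],[0,0,-0.016]],
  [[-0.06,-0.4,-0.03],[0,0,-0.02]],
])

```text
t: 6.55
tool_pos: [0.5061, 0.0125, 0.151]
orientation: [0.11, 3.131, 0.097]
force: [0.4, 0.2, -9.0]
opening: 0.0278
gripper_force: 60.0
```

jog_arm([
  [[-0.009,-0.08,-0.006],[0,0,-0.004]],
  [[-0.018,-0.16,-0.012],[0,0,-0.008]],
  [[-0.027,-0.24,-0.018],[0,0,-0.012]],
  [[-0.036,-0.32,-0.024],[0,0,-0.016]],
  [[-0.045,-0.4,-0.03],[0,0,-0.02]],
])

```text
t: 7.05
tool_pos: [0.5092, -0.0682, 0.152]
orientation: [0.06, 3.132, 0.097]
force: [0.3, -0.6, -9.5]
opening: 0.0272
gripper_force: 60.0
```

jog_arm([
  [[-0.006,-0.08,-0.006],[0,0,-0.004]],
  [[-0.012,-0.16,-0.012],[0,0,-0.008]],
  [[-0.018,-0.24,-0.018],[0,0,-0.012]],
  [[-0.024,-0.32,-0.024],[0,0,-0.016]],
  [[-0.03,-0.4,-0.03],[0,0,-0.02]],
])

```text
t: 7.55
tool_pos: [0.5119, -0.1485, 0.153]
orientation: [0.011, 3.132, 0.097]
force: [-0.7, -0.4, -8.2]
opening: 0.0278
gripper_force: 60.0
```

jog_arm([
  [[-0.005,-0.08,-0.006],[0,0,-0.004]],
  [[-0.01,-0.15,-0.011],[0,0,-0.007]],
  [[-0.014,-0.21,-0.016],[0,0,-0.01]],
  [[-0.017,-0.26,-0.02],[0,0,-0.012]],
  [[-0.02,-0.3,-0.023],[0,0,-0.014]],
])

```text
t: 8.05
tool_pos: [0.5161, -0.208, 0.1539]
orientation: [-0.023, 3.13, 0.097]
force: [1.0, 0.2, -8.7]
opening: 0.0275
gripper_force: 60.0
```

jog_arm([
  [[-0.003,-0.03,-0.002],[0,0,-0.002]],
  [[-0.005,-0.05,-0.004],[0,0,-0.004]],
  [[-0.006,-0.06,-0.005],[0,0,-0.005]],
])

```text
t: 8.35
tool_pos: [0.5176, -0.2193, 0.1542]
orientation: [-0.036, 3.13, 0.097]
force: [-0.3, -0.4, -8.5]
opening: 0.0278
gripper_force: 60.0
```

```bash
python3 - <<'E'
from h import *
s=robot.read_state(); print(s["tool_pos"],s["wrist_torque"],s["force"])
delta([.517,-.253,.153],.029,.065)
for n in("side","top"):
    d=imaging.read_camera(n); cv2.imwrite(f"pics/{n}3.png",d["frame"][:,:,::-1])
a=cv2.imread("pics/top3.png")[110:260,290:440];b=cv2.imread("pics/side3.png")[130:330,260:460]
cv2.imwrite("pics/c5.png",np.hstack([cv2.resize(a,(400,400)),cv2.resize(b,(400,400))]))
E
```

```text
[ 0.51758654 -0.21926538  0.15423076] [ 0.12452925  0.54226558 -0.01626589] [-0.25390354 -0.44340117 -8.50055192]
t 8.35 shift [0.0068, -0.1686, -0.0044] turn [-0.0019, 0.007, -0.0036]
```

View pics/c5.png

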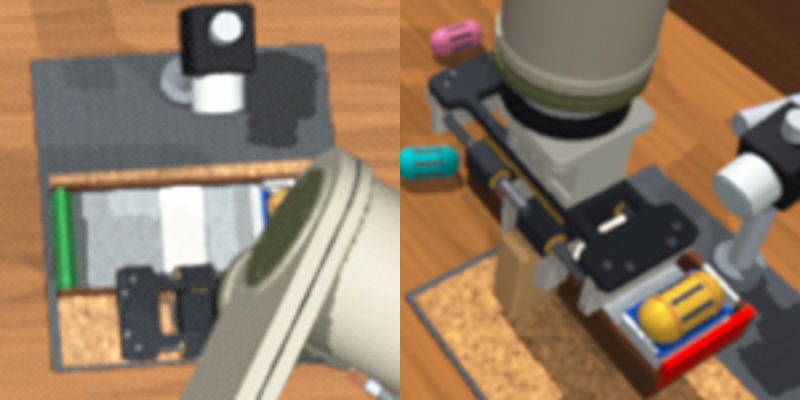

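jog_arm([
  [[0,-0.02,-0.001],[0,0.002,-0.001]],
  [[0.002,-0.055,-0.002],[0,0.004,-0.002]],
  [[0.004,-0.095,-0.003],[0,0.006,-0.003]],
  [[0.006,-0.13,-0.004],[0,0.007,-0.004]],
  [[0.007,-0.155,-0.004],[0,0.007,-0.004]],
])

```text
t: 8.95
tool_pos: [0.5168, -0.2511, 0.153]
orientation: [0.045, -3.139, -0.097]
force: [-0.9, -0.4, -8.9]
opening: 0.0279
gripper_force: 60.0
```

jog_arm([
  [[0,-0.01,0],[0.005,0,0]],
  [[0,-0.013,0],[0.015,0,0]],
  [[0,-0.013,0],[0.025,0,0]],
  [[0,-0.013,0],[0.032,0,0]],
  [[0,-0.013,0],[0.035,0,0]],
])

```text
t: 9.45
tool_pos: [0.517, -0.2521, 0.1531]
orientation: [-0.047, 3.141, 0.01]
force: [0.2, 0.0, -9.0]
opening: 0.0277
gripper_force: 60.0
```

```bash
python3 - <<'E'
from h import *
d=imaging.read_camera("top"); d=imaging.read_camera("top"); s=robot.read_state()
print(s["tool_pos"],s["orientation"],s["wrist_torque"],s["force"])
delta([.517,-.253,.1526],.029,0)
A=Ro.from_rotvec(s["orientation"]).as_matrix()
e=Ro.from_matrix(A@R0).as_euler("ZYX"); print("yaw pitch tilt",e)
fr=d["frame"]; cv2.imwrite("pics/top4.png",fr[:,:,::-1])
cv2.imwrite("pics/c6.png",cv2.resize(fr[150:240,295:430,::-1],(810-10,533),interpolation=cv2.INTER_CUBIC))
# predicted corner pixels
c=s["tool_pos"]+A@np.array([-.071,0,.0446])
T=A@R0
for n,l in [("strip",[(43,18,12),(43,-18,12),(-43,18,12)]),("green top",[(43,116,44),(43,110,44),(-43,116,44)]),("block",[(-49,14,82),(-93,14,82)]),("red",[(43,-110,44)]),("rol",[(0,-85,45),(35,-85,45)])]:
    uv=proj(d,c+(np.array(l)/1e3)@T.T); print(n,uv.round(1).tolist(),"crop",((uv-[295,150])*[800/135,533/90]).round().tolist())
E
```

```text
[ 0.51700447 -0.25221586  0.15307786] [-0.04728132  3.14104     0.01048439] [0.28471012 0.51288902 0.00315159] [ 0.68488627  0.61571423 -8.50434304]
t 9.55 shift [0.0001, -0.0039, 0.0024] turn [0.0042, 0.0002, 0.0007]
yaw pitch tilt [ 0.03010231 -0.00027977  0.00667151]
strip [[363.5, 180.3], [378.4, 179.5], [366.3, 216.2]] crop [[406.0, 179.0], [494.0, 175.0], [423.0, 392.0]]
green top [[324.3, 180.6], [326.9, 180.4], [326.9, 217.8]] crop [[174.0, 181.0], [189.0, 180.0], [189.0, 401.0]]
block [[375.2, 216.6], [376.8, 236.6]] crop [[475.0, 395.0], [485.0, 513.0]]
red [[420.6, 175.2]] crop [[744.0, 149.0]]
rol [[411.9, 194.1], [410.5, 179.1]] crop [[693.0, 261.0], [685.0, 172.0]]
```

View pics/c6.png

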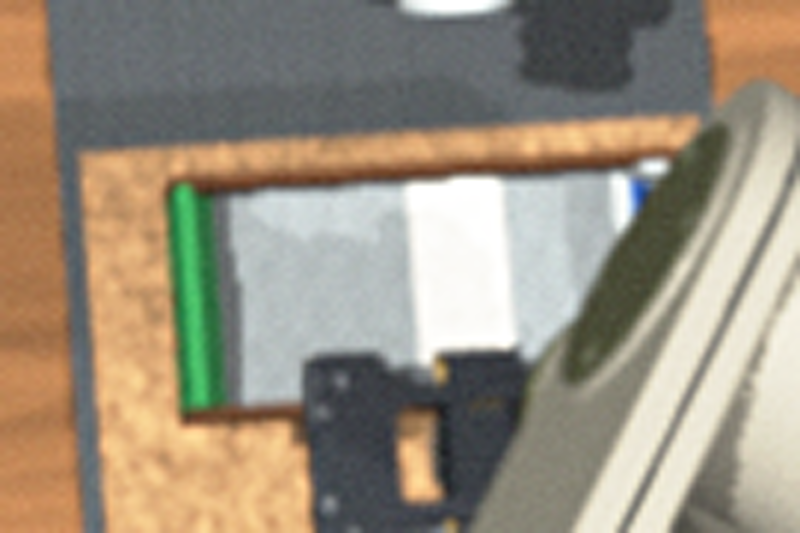

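The crop confirms the grasp. The strip's edges, seen at crop x 405 and 500, lie within about 1 px of the predicted 406 and 494. The green wall corner (172,183) also fits. The shuttle sits at the red end, behind the arm. Next I'll build the estimator and planner.

```bash
cat > est.py <<'E'
# usage: est.py target T npics turnx1 turnx2 ...   (turn shares just executed)
import sys,json,os
from h import *
from scipy.optimize import least_squares
tgt,T,n=float(sys.argv[1])/1e3,float(sys.argv[2]),int(sys.argv[3]); sh=[float(a) for a in sys.argv[4:]]
F="log.json"; L=json.load(open(F)) if os.path.exists(F) else {"cmd":[],"m":[],"b":0.0}
def tilt_of(s): return Ro.from_matrix(Ro.from_rotvec(s["orientation"]).as_matrix()@R0).as_euler("ZYX")[2]
s=robot.read_state(); t0=s["t"]
if not L["cmd"]: L["cmd"]=[[t0,tilt_of(s)]]
else:
    base=L["cmd"][-1][1]; ts=t0-.1*len(sh); L["cmd"].append([ts,base])
    for i,x in enumerate(sh): L["cmd"].append([ts+.1*(i+1),base-x*np.pi/2])
new=[]
ys=np.arange(-110,110,.5); xs=np.arange(4,21,2.)
for i in range(n):
    s=robot.read_state(); d=imaging.read_camera("top")
    A=Ro.from_rotvec(s["orientation"]).as_matrix(); c=s["tool_pos"]+A@np.array([-.071,0,.0446])
    g=np.array([(x,y,45-y*y/8e3) for x in xs for y in ys])/1e3
    uv=proj(d,c+g@(A@R0).T).astype(np.float32).reshape(len(xs),len(ys),2)
    px=cv2.remap(d["frame"].astype(np.float32),uv[...,0],uv[...,1],cv2.INTER_LINEAR)
    gold=(px[...,0]-px[...,2]>50)&(px[...,0]>110); E=[]
    blue=(px[...,2]-px[...,0]>40)
    for k in range(len(xs)):
        j=np.where(gold[k])[0]
        if len(j)<10: continue
        a,b=ys[j[0]],ys[j[-1]]
        full=blue[k][j[-1]:j[-1]+20].any() and b-a>28
        E.append((a,b,full))
    if E:
        E=np.array(E); f=E[:,2]>0
        y=np.median((E[f,0]+E[f,1])/2) if f.sum()>2 else np.median(E[:,1])-17.5
        new.append([s["t"],y/1e3]); print("pic t%.2f y%.1f lo%.1f hi%.1f full%d tilt %.4f"%(s["t"],y,np.median(E[:,0]),np.median(E[:,1]),f.sum(),tilt_of(s)))
    else: print("no roller")
L["m"]+=new; now=robot.read_state()["t"]
C=np.array(L["cmd"]); g0=9.81; lag=.05
def sim(p,ta,tb):
    tt=np.arange(ta,tb+.005,.005); th=np.interp(tt-lag,C[:,0],C[:,1]); y,v=p[0],p[1]; o=[]
    for h in th:
        o.append(y); a=g0*(y/4-h-p[2]); v+=a*.005; y+=v*.005
    return tt,np.array(o)
M=np.array([m for m in L["m"] if m[0]>now-2.0])
if len(M)>=3:
    def r(p):
        tt,o=sim(p,M[0,0],M[-1,0]); return np.r_[(np.interp(M[:,0],tt,o)-M[:,1])/6e-4,(p[2]-L["b"])/2e-3,p[1]/.15]
    q=least_squares(r,[M[0,1],0,L["b"]]); p=q.x
    tt,o=sim(p,M[0,0],now); y=o[-1]; v=(o[-1]-o[-3])/.01; b=p[2]
    L["b"]=b; a=g0*(y/4-C[-1,1]-b); print("rms mm %.2f"%(.6*np.sqrt(np.mean(q.fun[:len(M)]**2))))
else: y,v,b,a=-.085,0,L["b"],0.
json.dump(L,open(F,"w"))
print("NOW t%.2f y %.1f mm v %.1f mm/s bias %.2f mrad tilt %.4f"%(now,y*1e3,v*1e3,b*1e3,C[-1,1]))
# quintic to target
B=np.linalg.solve([[T**3,T**4,T**5],[3*T**2,4*T**3,5*T**4],[6*T,12*T**2,20*T**3]],[tgt-y-v*T-a*T*T/2,-v-a*T,-a])
for k in range(1,6):
    t=min(.1*k+lag,T); Y=y+v*t+a*t*t/2+B@[t**3,t**4,t**5]; Ac=a+B@[6*t,12*t*t,20*t**3]
    th=Y/4-Ac/g0-b; print("row%d turn %.4f (y %.1f)"%(k,-(th-C[-1,1])/(np.pi/2),Y*1e3))
E
python3 est.py 0 3 1
```

```text
no roller
NOW t9.60 y -85.0 mm v 0.0 mm/s bias 0.00 mrad tilt 0.0067
row1 turn 0.0193 (y -84.9)
row2 turn 0.0200 (y -84.6)
row3 turn 0.0205 (y -83.9)
row4 turn 0.0207 (y -82.7)
row5 turn 0.0206 (y -81.1)
```

jog_arm([
  [[0,0,0],[0.01,0,0]],
  [[0,0,0],[0.019,0,0]],
  [[0,0,0],[0.0205,0,0]],
  [[0,0,0],[0.021,0,0]],
  [[0,0,0],[0.021,0,0]],
])

```text
t: 10.1
tool_pos: [0.5169, -0.2527, 0.153]
orientation: [-0.046, 3.14, -0.041]
force: [0.3, -0.1, -8.4]
opening: 0.0276
gripper_force: 60.0
```

```bash
python3 est.py 0 2.5 3 .01 .019 .0205 .021 .021
```

```text
no roller
no roller
no roller
NOW t10.25 y -85.0 mm v 0.0 mm/s bias 0.00 mrad tilt -0.0263
row1 turn -0.0006 (y -84.8)
row2 turn 0.0005 (y -84.3)
row3 turn 0.0011 (y -83.1)
row4 turn 0.0012 (y -81.3)
row5 turn 0.0009 (y -78.7)
```

jog_arm([
  [[0,0,0],[0,0,0]],
  [[0,0,0],[0,0,0]],
])

```text
t: 10.45
tool_pos: [0.5169, -0.2528, 0.153]
orientation: [-0.046, 3.14, -0.041]
force: [-0.2, 0.5, -8.2]
opening: 0.028
gripper_force: 60.0
```

```bash
python3 est.py 0 2.5 3 0 0
```

```text
no roller
no roller
no roller
NOW t10.60 y -85.0 mm v 0.0 mm/s bias 0.00 mrad tilt -0.0263
row1 turn -0.0006 (y -84.8)
row2 turn 0.0005 (y -84.3)
row3 turn 0.0011 (y -83.1)
row4 turn 0.0012 (y -81.3)
row5 turn 0.0009 (y -78.7)
```

View pics/c7.png

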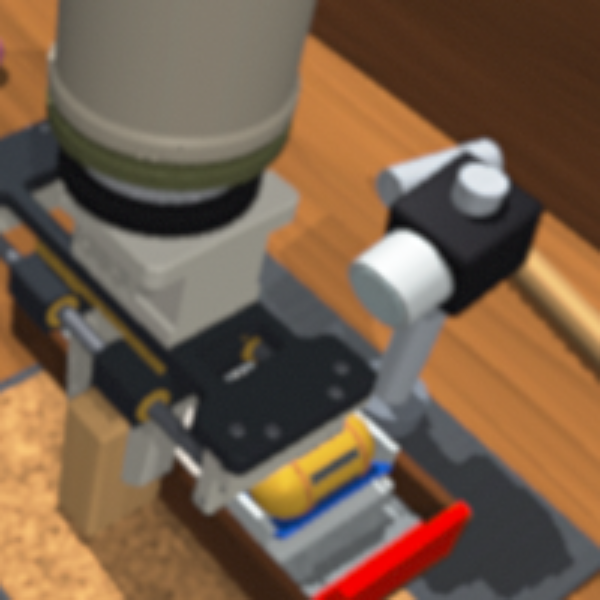

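The roller is rolling steadily towards the middle, at about y = -57 mm. Brake now.

jog_arm([
  [[0,0,0],[-0.018,0,0]],
  [[0,0,0],[-0.018,0,0]],
])

```text
t: 10.9
tool_pos: [0.5169, -0.2532, 0.153]
orientation: [-0.045, 3.141, 0.005]
force: [1.0, 0.6, -7.6]
opening: 0.0278
gripper_force: 60.0
```

```bash
python3 - <<'E'
import json;L=json.load(open("log.json"));L["m"].append([10.60,-.057]);json.dump(L,open("log.json","w"))
E
python3 est.py 0 2 3 -.018 -.018
```

```text
pic t10.90 y-40.5 lo-55.5 hi-24.5 full7 tilt 0.0035
pic t10.95 y-37.9 lo-53.5 hi-22.0 full8 tilt 0.0026
pic t11.00 y-36.0 lo-51.5 hi-20.5 full9 tilt 0.0022
rms mm 0.13
NOW t11.05 y -33.7 mm v 36.4 mm/s bias 0.23 mrad tilt 0.0020
row1 turn 0.0025 (y -29.2)
row2 turn 0.0038 (y -26.9)
row3 turn 0.0046 (y -25.0)
row4 turn 0.0051 (y -23.1)
row5 turn 0.0053 (y -21.3)
```

jog_arm([
  [[0,0,0],[0.0025,0,0]],
  [[0,0,0],[0.004,0,0]],
  [[0,0,0],[0.0045,0,0]],
  [[0,0,0],[0.005,0,0]],
])

```text
t: 11.45
tool_pos: [0.5169, -0.2526, 0.153]
orientation: [-0.046, 3.141, -0.009]
force: [0.2, 0.2, -8.5]
opening: 0.0275
gripper_force: 60.0
```

```bash
python3 est.py 0 1.6 3 .0025 .004 .0045 .005
```

```text
pic t11.45 y-26.2 lo-42.0 hi-10.5 full9 tilt -0.0058
pic t11.50 y-25.5 lo-41.0 hi-10.0 full9 tilt -0.0058
pic t11.55 y-24.8 lo-40.0 hi-9.5 full9 tilt -0.0058
rms mm 0.13
NOW t11.60 y -24.3 mm v 10.3 mm/s bias 0.79 mrad tilt -0.0059
row1 turn 0.0017 (y -22.8)
row2 turn 0.0021 (y -21.5)
row3 turn 0.0020 (y -20.0)
row4 turn 0.0015 (y -18.1)
row5 turn 0.0007 (y -16.0)
```

jog_arm([
  [[0,0,0],[0.0018,0,0]],
  [[0,0,0],[0.002,0,0]],
  [[0,0,0],[0.002,0,0]],
  [[0,0,0],[0.0015,0,0]],
])

```text
t: 12.0
tool_pos: [0.5169, -0.2527, 0.153]
orientation: [-0.046, 3.141, -0.012]
force: [-0.0, 0.7, -8.4]
opening: 0.0277
gripper_force: 60.0
```

```bash
python3 est.py 0 1.4 3 .0018 .002 .002 .0015
```

```text
pic t12.00 y-17.2 lo-32.5 hi-2.0 full9 tilt -0.0080
pic t12.05 y-15.8 lo-31.0 hi-0.5 full9 tilt -0.0080
pic t12.10 y-14.5 lo-30.0 hi1.0 full9 tilt -0.0080
rms mm 0.25
NOW t12.15 y -13.0 mm v 30.1 mm/s bias 0.22 mrad tilt -0.0083
row1 turn -0.0051 (y -8.2)
row2 turn -0.0073 (y -5.2)
row3 turn -0.0086 (y -2.6)
row4 turn -0.0092 (y -0.7)
row5 turn -0.0091 (y 0.7)
```

jog_arm([
  [[0,0,0],[-0.005,0,0]],
  [[0,0,0],[-0.0073,0,0]],
  [[0,0,0],[-0.0085,0,0]],
])

```text
t: 12.45
tool_pos: [0.5169, -0.2529, 0.1529]
orientation: [-0.046, 3.141, 0.009]
force: [-0.4, 0.1, -9.2]
opening: 0.0275
gripper_force: 60.0
```

```bash
python3 est.py 0 1.3 2 -.005 -.0073 -.0085
```

```text
pic t12.45 y-5.2 lo-20.5 hi10.0 full9 tilt 0.0056
pic t12.50 y-4.2 lo-19.5 hi11.0 full9 tilt 0.0055
rms mm 0.38
NOW t12.55 y -2.8 mm v 18.1 mm/s bias 0.52 mrad tilt 0.0051
row1 turn 0.0008 (y -0.8)
row2 turn 0.0013 (y 0.0)
row3 turn 0.0018 (y 0.5)
row4 turn 0.0023 (y 0.7)
row5 turn 0.0027 (y 0.7)
```

jog_arm([
  [[0,0,0],[0.0008,0,0]],
  [[0,0,0],[0.0013,0,0]],
  [[0,0,0],[0.0018,0,0]],
  [[0,0,0],[0.0023,0,0]],
])

```text
t: 12.95
tool_pos: [0.5169, -0.2527, 0.153]
orientation: [-0.046, 3.141, 0.003]
force: [-0.7, -0.2, -8.9]
opening: 0.0277
gripper_force: 60.0
```

```bash
python3 est.py 0 1.3 2 .0008 .0013 .0018 .0023
```

```text
pic t12.95 y-3.2 lo-18.5 hi12.0 full9 tilt 0.0016
pic t13.00 y-3.5 lo-18.5 hi11.5 full9 tilt 0.0016
rms mm 0.13
NOW t13.05 y -4.2 mm v -12.4 mm/s bias 1.41 mrad tilt 0.0015
row1 turn 0.0050 (y -6.2)
row2 turn 0.0066 (y -7.2)
row3 turn 0.0072 (y -7.7)
row4 turn 0.0068 (y -7.5)
row5 turn 0.0058 (y -6.8)
```

jog_arm([
  [[0,0,0],[0.005,0,0]],
  [[0,0,0],[0.0066,0,0]],
  [[0,0,0],[0.007,0,0]],
])

```text
t: 13.35
tool_pos: [0.5169, -0.2526, 0.153]
orientation: [-0.046, 3.141, -0.015]
force: [-0.2, 0.8, -8.8]
opening: 0.0274
gripper_force: 60.0
```

```bash
python3 est.py 0 1.4 2 .005 .0066 .007
```

```text
pic t13.35 y-4.5 lo-19.5 hi10.5 full9 tilt -0.0095
pic t13.40 y-4.0 lo-19.0 hi11.0 full9 tilt -0.0094
rms mm 0.61
NOW t13.45 y -4.4 mm v 7.0 mm/s bias 0.94 mrad tilt -0.0095
row1 turn -0.0042 (y -2.8)
row2 turn -0.0060 (y -1.4)
row3 turn -0.0072 (y -0.2)
row4 turn -0.0078 (y 0.7)
row5 turn -0.0079 (y 1.3)
```

```bash
python3 - <<'E'
import json,numpy as np
from scipy.optimize import least_squares
L=json.load(open("log.json"));C=np.array(L["cmd"]);M=np.array(L["m"][1:])
def sim(p,lag):
    y,v,b,k,c=p; tt=np.arange(M[0,0],M[-1,0]+.004,.002); th=np.interp(tt-lag,C[:,0],C[:,1]);o=[]
    for h in th:
        o.append(y); v+=.002*(9.81*k*(y/4-h-b)-c*v); y+=v*.002
    return np.interp(M[:,0],tt,o)
for lag in(-.05,0,.03,.06):
  for fix in(0,1,2):
    f=lambda q:[q[0],q[1],q[2],q[3] if fix>0 else 1,q[4] if fix>1 else 0]
    r=least_squares(lambda q:(sim(f(q),lag)-M[:,1])*1e3,[-.04,.045,0,1,0],x_scale=[.01,.05,.001,.1,.1])
    print(lag,fix,np.round(f(r.x),4),"rms",np.sqrt(np.mean(r.fun**2)).round(2))
E
```

```text
-0.05 0 [-4.02e-02  4.67e-02  5.00e-04  1.00e+00  0.00e+00] rms 0.29
-0.05 1 [-4.0200e-02  4.7500e-02  4.0000e-04  1.0499e+00  0.0000e+00] rms 0.28
-0.05 2 [-4.010e-02  4.520e-02  9.000e-04  9.885e-01 -2.624e-01] rms 0.23
0 0 [-4.04e-02  5.03e-02  6.00e-04  1.00e+00  0.00e+00] rms 0.21
0 1 [-4.040e-02  5.020e-02  6.000e-04  9.962e-01  0.000e+00] rms 0.21
0 2 [-0.0406  0.0539  0.      1.0905  0.3191] rms 0.13
0.03 0 [-4.06e-02  5.24e-02  7.00e-04  1.00e+00  0.00e+00] rms 0.44
0.03 1 [-4.060e-02  5.090e-02  8.000e-04  9.321e-01  0.000e+00] rms 0.43
0.03 2 [-4.0900e-02  5.9400e-02 -4.0000e-04  1.1343e+00  6.4910e-01] rms 0.33
0.06 0 [-4.08e-02  5.44e-02  8.00e-04  1.00e+00  0.00e+00] rms 0.69
0.06 1 [-0.0407  0.051   0.001   0.8566  0.    ] rms 0.65
0.06 2 [-4.1100e-02  6.4700e-02 -7.0000e-04  1.1634e+00  9.6240e-01] rms 0.55
```

```bash
sed -i 's/lag=.05/lag=0.0/; s/now-2.0/now-2.6/; s#(p\[2\]-L\["b"\])/2e-3#(p[2]-6e-4)/5e-4#' est.py; python3 est.py 0 1.4 0; python3 est.py 0 1.4 0 | tail -6 | head -1
```

```text
rms mm 0.21
NOW t13.45 y -3.6 mm v 13.2 mm/s bias 0.62 mrad tilt -0.0095
row1 turn -0.0040 (y -2.0)
row2 turn -0.0068 (y -0.2)
row3 turn -0.0086 (y 1.5)
row4 turn -0.0095 (y 2.8)
row5 turn -0.0097 (y 3.5)
NOW t13.45 y -3.6 mm v 13.2 mm/s bias 0.62 mrad tilt -0.0095
```

jog_arm([
  [[0,0,0],[-0.005,0,0]],
  [[0,0,0],[-0.008,0,0]],
  [[0,0,0],[-0.0088,0,0]],
  [[0,0,0],[-0.0092,0,0]],
])

```text
t: 13.85
tool_pos: [0.5169, -0.2529, 0.1529]
orientation: [-0.046, 3.141, 0.008]
force: [-0.7, 0.2, -9.9]
opening: 0.0277
gripper_force: 60.0
```

```bash
python3 est.py 0 1.3 2 -.005 -.008 -.0088 -.0092
```

```text
pic t13.85 y3.2 lo-12.0 hi18.5 full9 tilt 0.0052
pic t13.90 y3.5 lo-11.5 hi18.5 full9 tilt 0.0052
rms mm 0.26
NOW t13.95 y 3.7 mm v 4.5 mm/s bias 0.57 mrad tilt 0.0049
row1 turn 0.0007 (y 4.0)
row2 turn 0.0013 (y 3.9)
row3 turn 0.0020 (y 3.5)
row4 turn 0.0025 (y 3.0)
row5 turn 0.0030 (y 2.4)
```

jog_arm([
  [[0,0,0],[0.0005,0,0]],
  [[0,0,0],[0.0012,0,0]],
  [[0,0,0],[0.002,0,0]],
  [[0,0,0],[0.0026,0,0]],
])

```text
t: 14.35
tool_pos: [0.5169, -0.2527, 0.153]
orientation: [-0.046, 3.141, 0.002]
force: [-0.9, -0.8, -8.2]
opening: 0.0276
gripper_force: 60.0
```

```bash
python3 est.py 0 1.3 2 .0005 .0012 .002 .0026
```

```text
pic t14.35 y3.0 lo-12.0 hi18.0 full9 tilt 0.0010
pic t14.40 y2.8 lo-12.5 hi18.0 full9 tilt 0.0009
rms mm 0.20
NOW t14.45 y 2.5 mm v -5.8 mm/s bias 0.49 mrad tilt 0.0009
row1 turn 0.0007 (y 1.9)
row2 turn 0.0011 (y 1.3)
row3 turn 0.0014 (y 0.8)
row4 turn 0.0016 (y 0.4)
row5 turn 0.0016 (y 0.1)
```

Well settled now. The hold counts from about t = 13.9.

jog_arm([
  [[0,0,0],[0.0007,0,0]],
  [[0,0,0],[0.0011,0,0]],
  [[0,0,0],[0.0014,0,0]],
  [[0,0,0],[0.0016,0,0]],
  [[0,0,0],[0.0016,0,0]],
])

```text
t: 14.95
tool_pos: [0.5169, -0.2527, 0.153]
orientation: [-0.046, 3.141, -0.002]
force: [-0.4, -0.2, -9.4]
opening: 0.0273
gripper_force: 60.0
```

```bash
python3 est.py 0 1.3 2 .0007 .0011 .0014 .0016 .0016
```

```text
pic t14.95 y1.0 lo-14.0 hi16.0 full9 tilt -0.0014
pic t15.00 y1.0 lo-14.0 hi16.0 full9 tilt -0.0014
rms mm 0.20
NOW t15.05 y 1.0 mm v 0.9 mm/s bias 0.41 mrad tilt -0.0017
row1 turn -0.0008 (y 1.1)
row2 turn -0.0014 (y 1.3)
row3 turn -0.0016 (y 1.4)
row4 turn -0.0017 (y 1.4)
row5 turn -0.0016 (y 1.3)
```

jog_arm([
  [[0,0,0],[-0.001,0,0]],
  [[0,0,0],[-0.0015,0,0]],
  [[0,0,0],[-0.0016,0,0]],
  [[0,0,0],[-0.0016,0,0]],
  [[0,0,0],[-0.0015,0,0]],
])

```text
t: 15.55
tool_pos: [0.5169, -0.2527, 0.1529]
orientation: [-0.046, 3.141, 0.002]
force: [-0.5, -0.7, -7.9]
opening: 0.0279
gripper_force: 60.0
```

```bash
python3 est.py 0 1.3 2 -.001 -.0015 -.0016 -.0016 -.0015
```

```text
pic t15.55 y1.5 lo-13.5 hi16.5 full9 tilt 0.0010
pic t15.60 y1.2 lo-14.0 hi16.5 full9 tilt 0.0009
rms mm 0.16
NOW t15.65 y 1.2 mm v -1.8 mm/s bias 0.39 mrad tilt 0.0007
row1 turn 0.0004 (y 1.0)
row2 turn 0.0006 (y 0.8)
row3 turn 0.0008 (y 0.5)
row4 turn 0.0009 (y 0.3)
row5 turn 0.0010 (y 0.2)
```

jog_arm([
  [[0,0,0],[0.0003,0,0]],
  [[0,0,0],[0.0005,0,0]],
  [[0,0,0],[0.0007,0,0]],
  [[0,0,0],[0.0008,0,0]],
  [[0,0,0],[0.0009,0,0]],
])

```text
t: 16.15
tool_pos: [0.5169, -0.2527, 0.153]
orientation: [-0.046, 3.141, -0.001]
force: [-0.9, 0.2, -8.5]
opening: 0.0279
gripper_force: 60.0
```

```bash
python3 est.py 0 1.3 2 .0003 .0005 .0007 .0008 .0009
```

```text
pic t16.15 y0.2 lo-15.0 hi15.5 full9 tilt -0.0005
pic t16.20 y0.2 lo-15.0 hi15.5 full9 tilt -0.0005
rms mm 0.12
NOW t16.25 y 0.2 mm v -1.1 mm/s bias 0.34 mrad tilt -0.0007
row1 turn -0.0000 (y 0.1)
row2 turn -0.0001 (y 0.0)
row3 turn -0.0001 (y -0.0)
row4 turn -0.0002 (y -0.0)
row5 turn -0.0002 (y -0.0)
```

jog_arm([
  [[0,0,0],[0,0,0]],
  [[0,0,0],[-0.0001,0,0]],
  [[0,0,0],[-0.0001,0,0]],
  [[0,0,0],[-0.0002,0,0]],
  [[0,0,0],[-0.0002,0,0]],
])

```text
t: 16.75
tool_pos: [0.5169, -0.2528, 0.153]
orientation: [-0.046, 3.141, -0.0]
force: [-0.7, -0.5, -8.7]
opening: 0.0275
gripper_force: 60.0
```

```bash
python3 est.py 0 1.3 2 0 -.0001 -.0001 -.0002 -.0002
```

```text
pic t16.75 y-0.2 lo-15.5 hi15.0 full9 tilt -0.0002
pic t16.80 y-0.5 lo-15.5 hi15.0 full9 tilt -0.0002
rms mm 0.08
NOW t16.85 y -0.5 mm v -1.0 mm/s bias 0.41 mrad tilt -0.0004
row1 turn 0.0002 (y -0.6)
row2 turn 0.0004 (y -0.6)
row3 turn 0.0004 (y -0.7)
row4 turn 0.0004 (y -0.7)
row5 turn 0.0003 (y -0.6)
```

jog_arm([
  [[0,0,0],[0.0003,0,0]],
  [[0,0,0],[0.0004,0,0]],
  [[0,0,0],[0.0004,0,0]],
  [[0,0,0],[0.0004,0,0]],
  [[0,0,0],[0.0003,0,0]],
])

```text
t: 17.35
tool_pos: [0.5169, -0.2528, 0.153]
orientation: [-0.046, 3.141, -0.001]
force: [-0.4, -0.3, -9.5]
opening: 0.0278
gripper_force: 60.0
```

```bash
python3 est.py 0 1.3 2 .0003 .0004 .0004 .0004 .0003
```

```text
pic t17.35 y-0.2 lo-15.5 hi15.0 full9 tilt -0.0007
pic t17.40 y-0.2 lo-15.5 hi15.0 full9 tilt -0.0007
rms mm 0.08
NOW t17.45 y -0.2 mm v 1.7 mm/s bias 0.38 mrad tilt -0.0009
row1 turn -0.0004 (y 0.0)
row2 turn -0.0006 (y 0.2)
row3 turn -0.0007 (y 0.3)
row4 turn -0.0008 (y 0.4)
row5 turn -0.0007 (y 0.4)
```

jog_arm([
  [[0,0,0],[-0.0004,0,0]],
  [[0,0,0],[-0.0006,0,0]],
  [[0,0,0],[-0.0007,0,0]],
  [[0,0,0],[-0.0007,0,0]],
  [[0,0,0],[-0.0006,0,0]],
])

```text
t: 17.95
tool_pos: [0.5169, -0.2527, 0.153]
orientation: [-0.046, 3.141, 0.0]
force: [0.1, 0.2, -8.7]
opening: 0.0274
gripper_force: 60.0
```

```bash
python3 est.py 0 1.3 2 -.0004 -.0006 -.0007 -.0007 -.0006
```

```text
pic t17.95 y0.8 lo-14.5 hi16.0 full9 tilt 0.0003
pic t18.00 y0.5 lo-14.5 hi16.0 full9 tilt 0.0003
rms mm 0.10
NOW t18.05 y 0.6 mm v 0.1 mm/s bias 0.38 mrad tilt 0.0001
row1 turn 0.0000 (y 0.6)
row2 turn 0.0000 (y 0.6)
row3 turn 0.0001 (y 0.5)
row4 turn 0.0001 (y 0.5)
row5 turn 0.0002 (y 0.4)
```

jog_arm([
  [[0,0,0],[0,0,0]],
  [[0,0,0],[0,0,0]],
  [[0,0,0],[0.0001,0,0]],
  [[0,0,0],[0.0001,0,0]],
  [[0,0,0],[0.0002,0,0]],
])

```text
t: 18.55
tool_pos: [0.5169, -0.2527, 0.1529]
orientation: [-0.046, 3.141, -0.0]
force: [0.8, -0.3, -8.9]
opening: 0.0281
gripper_force: 60.0
```

```bash
python3 est.py 0 1.3 2 0 0 .0001 .0001 .0002
```

```text
pic t18.55 y0.5 lo-14.5 hi15.5 full9 tilt -0.0000
pic t18.60 y0.5 lo-14.5 hi15.5 full9 tilt -0.0000
rms mm 0.09
NOW t18.65 y 0.4 mm v -0.7 mm/s bias 0.37 mrad tilt -0.0002
row1 turn 0.0000 (y 0.4)
row2 turn 0.0001 (y 0.3)
row3 turn 0.0001 (y 0.2)
row4 turn 0.0001 (y 0.2)
row5 turn 0.0001 (y 0.1)
```

jog_arm([
  [[0,0,0],[0,0,0]],
  [[0,0,0],[0.0001,0,0]],
  [[0,0,0],[0.0001,0,0]],
  [[0,0,0],[0.0001,0,0]],
  [[0,0,0],[0.0001,0,0]],
])

```text
t: 19.15
tool_pos: [0.5169, -0.2528, 0.153]
orientation: [-0.046, 3.141, -0.0]
force: [-0.1, 0.6, -8.6]
opening: 0.0279
gripper_force: 60.0
```

```bash
python3 est.py 0 1.3 2 0 .0001 .0001 .0001 .0001
```

```text
pic t19.15 y-0.2 lo-15.5 hi15.0 full9 tilt -0.0002
pic t19.20 y-0.2 lo-15.5 hi15.0 full9 tilt -0.0002
rms mm 0.09
NOW t19.25 y -0.3 mm v -1.3 mm/s bias 0.41 mrad tilt -0.0004
row1 turn 0.0002 (y -0.5)
row2 turn 0.0004 (y -0.6)
row3 turn 0.0004 (y -0.6)
row4 turn 0.0004 (y -0.6)
row5 turn 0.0004 (y -0.6)
```

jog_arm([
  [[0,0,0],[0.0003,0,0]],
  [[0,0,0],[0.0004,0,0]],
  [[0,0,0],[0.0004,0,0]],
  [[0,0,0],[0.0004,0,0]],
  [[0,0,0],[0.0004,0,0]],
])

```text
t: 19.75
tool_pos: [0.5169, -0.2527, 0.153]
orientation: [-0.046, 3.141, -0.001]
force: [-0.4, 0.3, -9.1]
opening: 0.0277
gripper_force: 60.0
```

```bash
python3 est.py 0 1.3 2 .0003 .0004 .0004 .0004 .0004
```

```text
pic t19.75 y-0.2 lo-15.5 hi15.0 full9 tilt -0.0008
pic t19.80 y-0.2 lo-15.5 hi15.0 full9 tilt -0.0008
rms mm 0.09
NOW t19.85 y -0.2 mm v 1.6 mm/s bias 0.40 mrad tilt -0.0010
row1 turn -0.0004 (y 0.0)
row2 turn -0.0007 (y 0.2)
row3 turn -0.0008 (y 0.3)
row4 turn -0.0009 (y 0.4)
row5 turn -0.0008 (y 0.4)
```

jog_arm([
  [[0,0,0],[-0.0004,0,0]],
  [[0,0,0],[-0.0007,0,0]],
  [[0,0,0],[-0.0008,0,0]],
  [[0,0,0],[-0.0008,0,0]],
  [[0,0,0],[-0.0007,0,0]],
])

```text
t: 20.35
tool_pos: [0.5169, -0.2528, 0.1529]
orientation: [-0.046, 3.141, 0.0]
force: [-0.4, -0.3, -9.4]
opening: 0.0275
gripper_force: 60.0
```

```bash
python3 est.py 85 4 2 -.0004 -.0007 -.0008 -.0008 -.0007
```

```text
pic t20.35 y0.8 lo-14.5 hi16.0 full9 tilt 0.0003
pic t20.40 y0.8 lo-14.5 hi16.0 full9 tilt 0.0003
rms mm 0.09
NOW t20.45 y 0.8 mm v 0.5 mm/s bias 0.39 mrad tilt 0.0001
row1 turn 0.0005 (y 0.8)
row2 turn 0.0009 (y 0.9)
row3 turn 0.0012 (y 1.1)
row4 turn 0.0015 (y 1.5)
row5 turn 0.0016 (y 2.1)
```

jog_arm([
  [[0,0,0],[0.0005,0,0]],
  [[0,0,0],[0.001,0,0]],
  [[0,0,0],[0.0013,0,0]],
  [[0,0,0],[0.0016,0,0]],
  [[0,0,0],[0.0017,0,0]],
])

```text
t: 20.95
tool_pos: [0.5169, -0.2527, 0.153]
orientation: [-0.046, 3.141, -0.004]
force: [-0.3, 0.9, -8.5]
opening: 0.0276
gripper_force: 60.0
```

```bash
python3 est.py 85 3.4 2 .0005 .001 .0013 .0016 .0017
```

```text
pic t20.95 y2.0 lo-13.0 hi17.5 full9 tilt -0.0024
pic t21.00 y2.5 lo-12.5 hi18.0 full9 tilt -0.0024
rms mm 0.07
NOW t21.05 y 3.0 mm v 10.1 mm/s bias 0.39 mrad tilt -0.0026
row1 turn -0.0001 (y 4.1)
row2 turn -0.0003 (y 5.6)
row3 turn -0.0006 (y 7.3)
row4 turn -0.0010 (y 9.4)
row5 turn -0.0014 (y 11.8)
```

jog_arm([
  [[0,0,0],[-0.0001,0,0]],
  [[0,0,0],[-0.0003,0,0]],
  [[0,0,0],[-0.0006,0,0]],
  [[0,0,0],[-0.001,0,0]],
  [[0,0,0],[-0.0014,0,0]],
])

```text
t: 21.55
tool_pos: [0.5169, -0.2528, 0.1529]
orientation: [-0.046, 3.141, -0.0]
force: [-0.0, -0.2, -9.4]
opening: 0.0277
gripper_force: 60.0
```

```bash
python3 est.py 85 2.8 2 -.0001 -.0003 -.0006 -.001 -.0014
```

```text
pic t21.55 y11.8 lo-3.5 hi27.0 full9 tilt -0.0001
pic t21.60 y13.2 lo-2.0 hi28.5 full9 tilt -0.0000
rms mm 0.06
NOW t21.65 y 14.5 mm v 28.2 mm/s bias 0.41 mrad tilt -0.0004
row1 turn -0.0008 (y 17.5)
row2 turn -0.0017 (y 20.8)
row3 turn -0.0025 (y 24.3)
row4 turn -0.0035 (y 28.1)
row5 turn -0.0044 (y 32.0)
```

jog_arm([
  [[0,0,0],[-0.0008,0,0]],
  [[0,0,0],[-0.0018,0,0]],
  [[0,0,0],[-0.0027,0,0]],
  [[0,0,0],[-0.0037,0,0]],
  [[0,0,0],[-0.0046,0,0]],
])

```text
t: 22.15
tool_pos: [0.5169, -0.2528, 0.153]
orientation: [-0.046, 3.141, 0.011]
force: [-0.6, 0.1, -7.4]
opening: 0.0276
gripper_force: 60.0
```

```bash
python3 est.py 84 2.2 2 -.0008 -.0018 -.0027 -.0037 -.0046
```

```text
pic t22.15 y31.5 lo16.5 hi46.5 full9 tilt 0.0071
pic t22.20 y33.2 lo18.0 hi48.5 full9 tilt 0.0072
rms mm 0.10
NOW t22.25 y 35.3 mm v 38.8 mm/s bias 0.45 mrad tilt 0.0068
row1 turn -0.0011 (y 39.2)
row2 turn -0.0022 (y 43.2)
row3 turn -0.0032 (y 47.3)
row4 turn -0.0042 (y 51.3)
row5 turn -0.0051 (y 55.1)
```

jog_arm([
  [[0,0,0],[-0.0011,0,0]],
  [[0,0,0],[-0.0022,0,0]],
  [[0,0,0],[-0.0032,0,0]],
  [[0,0,0],[-0.0043,0,0]],
  [[0,0,0],[-0.0053,0,0]],
])

```text
t: 22.75
tool_pos: [0.5169, -0.2528, 0.153]
orientation: [0.046, -3.141, -0.024]
force: [-1.1, -0.1, -8.2]
opening: 0.028
gripper_force: 60.0
```

```bash
python3 est.py 84 1.7 2 -.0011 -.0022 -.0032 -.0043 -.0053
```

```text
pic t22.75 y55.0 lo40.0 hi70.0 full9 tilt 0.0154
pic t22.80 y56.8 lo42.0 hi71.5 full9 tilt 0.0155
rms mm 0.09
NOW t22.85 y 58.6 mm v 36.1 mm/s bias 0.48 mrad tilt 0.0152
row1 turn -0.0011 (y 62.2)
row2 turn -0.0020 (y 65.5)
row3 turn -0.0028 (y 68.7)
row4 turn -0.0034 (y 71.5)
row5 turn -0.0039 (y 74.1)
```

jog_arm([
  [[0,0,0],[-0.0011,0,0]],
  [[0,0,0],[-0.002,0,0]],
  [[0,0,0],[-0.0028,0,0]],
  [[0,0,0],[-0.0034,0,0]],
  [[0,0,0],[-0.0039,0,0]],
])

```text
t: 23.35
tool_pos: [0.5169, -0.2528, 0.153]
orientation: [0.046, -3.141, -0.034]
force: [-0.3, -0.9, -8.0]
opening: 0.0277
gripper_force: 60.0
```

```bash
python3 est.py 85 1.0 2 -.0011 -.002 -.0028 -.0034 -.0039
```

```text
pic t23.35 y74.2 lo60.0 hi89.0 full9 tilt 0.0215
pic t23.40 y75.2 lo60.5 hi90.0 full9 tilt 0.0215
rms mm 0.09
NOW t23.45 y 76.4 mm v 21.2 mm/s bias 0.50 mrad tilt 0.0213
row1 turn -0.0004 (y 78.4)
row2 turn -0.0007 (y 80.1)
row3 turn -0.0009 (y 81.5)
row4 turn -0.0010 (y 82.7)
row5 turn -0.0011 (y 83.6)
```

jog_arm([
  [[0,0,0],[-0.0003,0,0]],
  [[0,0,0],[-0.0005,0,0]],
  [[0,0,0],[-0.0006,0,0]],
  [[0,0,0],[-0.0006,0,0]],
  [[0,0,0],[-0.0004,0,0]],
])

```text
t: 23.95
tool_pos: [0.5169, -0.2528, 0.153]
orientation: [0.046, -3.141, -0.035]
force: [-0.6, 0.4, -8.4]
opening: 0.0277
gripper_force: 60.0
```

```bash
python3 est.py 85 1.0 2 -.0003 -.0005 -.0006 -.0006 -.0004
```

```text
pic t23.95 y85.5 lo71.0 hi100.0 full9 tilt 0.0221
pic t24.00 y86.2 lo72.0 hi100.5 full9 tilt 0.0221
rms mm 0.19
NOW t24.05 y 86.7 mm v 12.4 mm/s bias 0.36 mrad tilt 0.0219
row1 turn -0.0026 (y 87.9)
row2 turn -0.0036 (y 88.6)
row3 turn -0.0034 (y 88.8)
row4 turn -0.0024 (y 88.4)
row5 turn -0.0009 (y 87.7)
```

jog_arm([
  [[0,0,0],[0.0005,0,0]],
  [[0,0,0],[0.0015,0,0]],
  [[0,0,0],[0.004,0,0]],
  [[0,0,0],[0.0085,0,0]],
  [[0,0,0],[0.014,0,0]],
])

```text
t: 24.55
tool_pos: [0.5169, -0.2528, 0.1529]
orientation: [-0.046, 3.141, -0.001]
force: [0.6, -0.1, -8.6]
opening: 0.0275
gripper_force: 60.0
```

```bash
python3 est.py 85 1.0 2 .0005 .0015 .004 .0085 .014 | head -2; python3 - <<'E'
from h import *
# subpixel-ish edges along tray y at several x: green wall outer, strip; and along x: far wall; compare with mat
s=robot.read_state(); d=imaging.read_camera("top"); s=robot.read_state()
A=Ro.from_rotvec(s["orientation"]).as_matrix(); T=A@R0; c=s["tool_pos"]+A@np.array([-.071,0,.0446])
print("euler",Ro.from_matrix(T).as_euler("ZYX").round(4),"origin",c.round(4))
I=d["frame"].astype(np.float32)
def samp(pts):
    uv=proj(d,c+(np.array(pts)/1e3)@T.T).astype(np.float32); return cv2.remap(I,uv[None,:,0],uv[None,:,1],cv2.INTER_LINEAR)[0]
ys=np.arange(100,130,.25)
for x in(-35,-20,-5,10,25,35):
    p=samp([(x,y,44) for y in ys]); gr=p[:,1]-p[:,0]>25; e=ys[gr]; 
    q=np.arange(-30,30,.25); w=samp([(x,y,12) for y in q]).min(1); m=q[w>205]
    print(x,"green outer",e.max() if len(e) else None,"strip",(m.min(),m.max(),(m.min()+m.max())/2) if len(m) else None)
xs=np.arange(20,60,.25)
for y in(-20,0,20,45):
    p=samp([(x,y,34) for x in xs]).sum(1); g=np.gradient(p); print("y",y,"profile",p[::8].round().astype(int).tolist())
delta([.517,-.253,.06],.029,0)
cv2.imwrite("pics/c8.png",cv2.resize(d["frame"][150:255,290:430,::-1],(800,600),interpolation=cv2.INTER_CUBIC))
E
```

```text
pic t24.55 y86.2 lo72.0 hi101.0 full9 tilt -0.0005
pic t24.60 y86.2 lo72.0 hi101.0 full9 tilt -0.0009
euler [ 0.0297 -0.0001  0.    ] origin [ 0.5879 -0.2504  0.1084]
-35 green outer 119.0 strip None
-20 green outer 119.0 strip (np.float64(-30.0), np.float64(20.25), np.float64(-4.875))
-5 green outer 119.25 strip (np.float64(-27.75), np.float64(20.0), np.float64(-3.875))
10 green outer 119.25 strip (np.float64(-23.25), np.float64(20.0), np.float64(-1.625))
25 green outer 119.25 strip (np.float64(-30.0), np.float64(20.25), np.float64(-4.875))
35 green outer 119.0 strip (np.float64(-30.0), np.float64(29.75), np.float64(-0.125))
y -20 profile [640, 640, 640, 636, 640, 638, 638, 643, 624, 517, 347, 248, 248, 315, 399, 470, 494, 503, 503, 475]
y 0 profile [762, 763, 762, 761, 761, 761, 763, 765, 765, 760, 662, 374, 222, 281, 371, 453, 506, 527, 525, 473]
y 20 profile [755, 756, 754, 752, 758, 763, 765, 765, 765, 758, 516, 309, 242, 301, 392, 482, 519, 526, 515, 472]
y 45 profile [632, 645, 647, 642, 640, 636, 635, 636, 609, 527, 395, 256, 261, 317, 394, 457, 482, 465, 451, 417]
t 24.7 shift [-0.0002, -0.0026, 0.4648] turn [0.0, 0.0001, 0.0005]
```

View pics/c8.png

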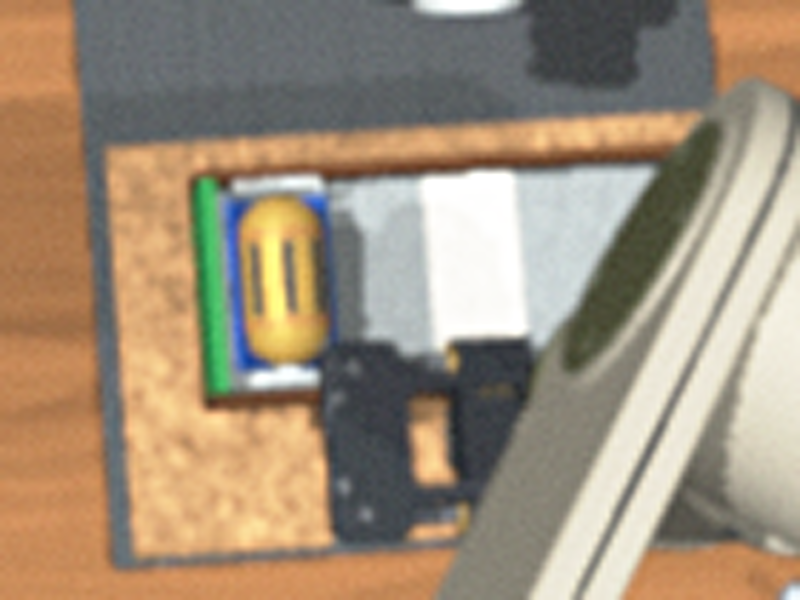

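The roller now lies in the shuttle at the green end (crop about (285,280)), the green wall is at crop (205,285), and the tray looks square to the mat. Lower to just above the cork.

jog_arm([
  [[0,0,0.01],[0,0,0]],
  [[0,0,0.035],[0,0,0]],
  [[0,0,0.075],[0,0,0]],
  [[0,0,0.12],[0,0,0]],
  [[0,0,0.17],[0,0,0]],
])

```text
t: 25.2
tool_pos: [0.5167, -0.2526, 0.1178]
orientation: [0.046, -3.141, -0.001]
force: [0.2, 0.1, -8.9]
opening: 0.0276
gripper_force: 60.0
```

jog_arm([
  [[0,0,0.05],[0,0,0]],
  [[0,0,0.1],[0,0,0]],
  [[0,0,0.15],[0,0,0]],
  [[0,0,0.195],[0,0,0]],
  [[0,0,0.23],[0,0,0]],
])

```text
t: 25.7
tool_pos: [0.5166, -0.2526, 0.0719]
orientation: [0.046, -3.141, -0.001]
force: [0.5, 0.1, -9.5]
opening: 0.0276
gripper_force: 60.0
```

jog_arm([
  [[0,0,0.025],[0,0,0]],
  [[0,0,0.045],[0,0,0]],
  [[0,0,0.057],[0,0,0]],
  [[0,0,0.06],[0,0,0]],
  [[0,0,0.06],[0,0,0]],
])

```text
t: 26.2
tool_pos: [0.5171, -0.2528, 0.0612]
orientation: [-0.046, 3.141, -0.0]
force: [-0.7, -0.2, -9.6]
opening: 0.0274
gripper_force: 60.0
```

```bash
cat > edges.py <<'E'
from h import *
d=imaging.read_camera("top"); s=robot.read_state(); print(s["tool_pos"],s["force"])
A=Ro.from_rotvec(s["orientation"]).as_matrix(); T=A@R0; c=s["tool_pos"]+A@np.array([-.071,0,.0446])
print("euler",Ro.from_matrix(T).as_euler("ZYX").round(4),"origin",c.round(4))
def scan(I,c,T,pts):
    uv=proj(d,c+(np.array(pts)/1e3)@T.T).astype(np.float32); return cv2.remap(I,uv[None,:,0],uv[None,:,1],cv2.INTER_LINEAR)[0]
def edge(v,t):  # strongest gradient, subsample by parabola
    g=cv2.GaussianBlur(np.abs(np.gradient(v)).astype(np.float32)[None],(0,0),4)[0]; return t[g.argmax()]
I=d["frame"].astype(np.float32)
J=cv2.imread("pics/top0.png")[:,:,::-1].astype(np.float32)
t=np.arange(-12,12,.25)
# tray: green wall outer edge(y=116,z=44)
for x in(-30,-10,10,30):
    p=scan(I,c,T,[(x,116+u,44) for u in t]); print("green x%d off %.2f"%(x,edge(p[:,0]-p[:,1],t)))
for y in(-40,-10,20,50,80,100):
    p=scan(I,c,T,[(49+u,y,34) for u in t]); print("far wall y%d outer off %.2f"%(y,edge(p[:,0],t)))
# stand from first picture
S=np.array([.5883,-.2512,0]); a=.0292; Rz=Ro.from_euler("z",a).as_matrix(); t=np.arange(-8,8,.25)
blue=lambda p:p[:,0]-p[:,2]
for n,f in [("left",lambda w,u:(w,140+u,8)),("right",lambda w,u:(w,-140-u,8))]:
    print(n,[float(edge(blue(scan(J,S,Rz,[f(w,u) for u in t])),t)) for w in(-95,-60,-20,20,60)])
for n,f in [("far",lambda w,u:(80+u,w,8)),("near",lambda w,u:(-110-u,w,8))]:
    print(n,[float(edge(blue(scan(J,S,Rz,[f(w,u) for u in t])),t)) for w in(-120,-60,0,60,120)])
E
python3 edges.py
```

```text
[ 0.51711409 -0.25287718  0.06130467] [-0.28779693 -0.81710499 -7.81036091]
euler [ 0.0293 -0.0006 -0.0002] origin [ 0.5881 -0.2508  0.0167]
green x-30 off 3.00
green x-10 off 3.25
green x10 off 2.25
green x30 off 3.25
far wall y-40 outer off -10.00
far wall y-10 outer off -8.00
far wall y20 outer off -8.75
far wall y50 outer off -10.00
far wall y80 outer off -0.75
far wall y100 outer off -1.25
left [1.25, 1.5, 1.75, 2.0, 2.0]
right [0.25, 0.5, 7.75, -0.25, 7.0]
far [1.75, 1.75, 2.0, 0.75, 1.25]
near [3.75, 5.0, 4.25, 0.25, 5.0]
```

jog_arm([
  [[-0.003,-0.003,0.008],[0,0,0]],
  [[-0.005,-0.005,0.016],[0,0,0]],
  [[-0.005,-0.005,0.024],[0,0,0]],
  [[-0.005,-0.005,0.03],[0,0,0]],
  [[-0.005,-0.005,0.034],[0,0,0]],
])

```text
t: 26.75
tool_pos: [0.5178, -0.2536, 0.0539]
orientation: [0.046, -3.141, -0.0]
force: [-0.1, 0.0, -9.4]
opening: 0.0276
gripper_force: 60.0
```

jog_arm([
  [[0,0,0.003],[0,0,0]],
  [[0,0,0.006],[0,0,0]],
  [[0,0,0.008],[0,0,0]],
  [[0,0,0.01],[0,0,0]],
  [[0,0,0.01],[0,0,0]],
])

```text
t: 27.25
tool_pos: [0.5182, -0.2538, 0.0527]
orientation: [-0.046, 3.141, -0.0]
force: [-1.9, -0.5, -3.4]
opening: 0.0275
gripper_force: 60.0
```

```bash
python3 -c "
from h import *
s=robot.read_state();print(s['tool_pos'],s['force'],s['wrist_torque'],Ro.from_matrix(Ro.from_rotvec(s['orientation']).as_matrix()@R0).as_euler('ZYX'))"
```

```text
[ 0.51820985 -0.25383558  0.05265533] [-1.88122601 -0.50345048 -3.42678736] [0.05106502 0.50275654 0.0914419 ] [ 0.02931236 -0.00071716 -0.00016114]
```

jog_arm([
  [[0,0,0.001],[0,0,0]],
  [[0,0,0.002],[0,0,0]],
  [[0,0,0.003],[0,0,0]],
  [[0,0,0.003],[0,0,0]],
])

```text
t: 27.65
tool_pos: [0.5182, -0.2538, 0.0526]
orientation: [-0.046, 3.141, -0.0]
force: [-5.3, 1.6, 4.4]
opening: 0.0274
gripper_force: 60.0
```

```bash
python3 -c "
from h import *
s=robot.read_state();print(s['tool_pos'],s['force'],s['wrist_torque'])"
```

```text
[ 0.51820709 -0.25384137  0.05262888] [-5.30436733  1.60453901  4.35321907] [0.45887221 1.08447436 0.0924129 ]
```

jog_arm([
  [[0,0,-0.0015],[0,0,0]],
  [[0,0,-0.0015],[0,0,0]],
], squeeze=10)

```text
t: 27.85
tool_pos: [0.5183, -0.2539, 0.0526]
orientation: [-0.046, 3.14, -0.0]
force: [-4.6, 2.3, 4.2]
opening: 0.0283
gripper_force: 10.0
```

jog_arm([
  [[0,0,0],[0,0,0]],
  [[0,0,0],[0,0,0]],
  [[0,0,0],[0,0,0]],
  [[0,0,0],[0,0,0]],
  [[0,0,0],[0,0,0]],
], hand=-0.3)

```text
t: 28.35
tool_pos: [0.5181, -0.2537, 0.0519]
orientation: [-0.046, 3.141, 0.0]
force: [-0.3, 0.3, 1.0]
opening: 0.0595
gripper_force: 0.0
```

```bash
python3 edges.py | head -12; python3 est.py 85 1 1 0| head -1
```

```text
[ 0.51803176 -0.25372214  0.05186536] [1.17964411 0.11709755 0.65786601]
euler [ 0.0293 -0.0003  0.0001] origin [ 0.589  -0.2516  0.0073]
green x-30 off 2.25
green x-10 off 3.00
green x10 off 2.25
green x30 off 3.00
far wall y-40 outer off -9.50
far wall y-10 outer off -8.25
far wall y20 outer off -8.25
far wall y50 outer off -9.50
far wall y80 outer off -0.25
far wall y100 outer off -1.00
pic t28.40 y85.5 lo72.0 hi100.0 full5 tilt 0.0001
```

jog_arm([
  [[0,0,-0.02],[0,0,0]],
  [[0,0,-0.08],[0,0,0]],
  [[0,0,-0.2],[0,0,0]],
  [[0,0,-0.4],[0,0,0]],
  [[0,0,-0.6],[0,0,0]],
])

```text
t: 28.95
tool_pos: [0.5175, -0.2534, 0.1736]
orientation: [0.046, -3.141, -0.001]
force: [0.5, -0.6, 0.6]
opening: 0.0604
gripper_force: 0.0
```

jog_arm([
  [[0.05,0.1,-0.1],[0,0,0]],
  [[0.15,0.3,-0.2],[0,0,0]],
  [[0.25,0.55,-0.2],[0,0,0]],
  [[0.3,0.8,-0.2],[0,0,0]],
  [[0.3,1,-0.2],[0,0,0]],
])

```text
t: 29.45
tool_pos: [0.4511, -0.0541, 0.2134]
orientation: [-0.044, 3.139, -0.0]
force: [0.6, 0.3, 0.8]
opening: 0.0602
gripper_force: 0.0
```

```bash
python3 - <<'E'
from h import *
imaging.read_camera("top");d=imaging.read_camera("top"); print(robot.read_state()["t"])
cv2.imwrite("pics/c9.png",cv2.resize(d["frame"][110:260,290:440,::-1],(600,600),interpolation=cv2.INTER_CUBIC))
E
```

```text
29.55
```

View pics/c9.png

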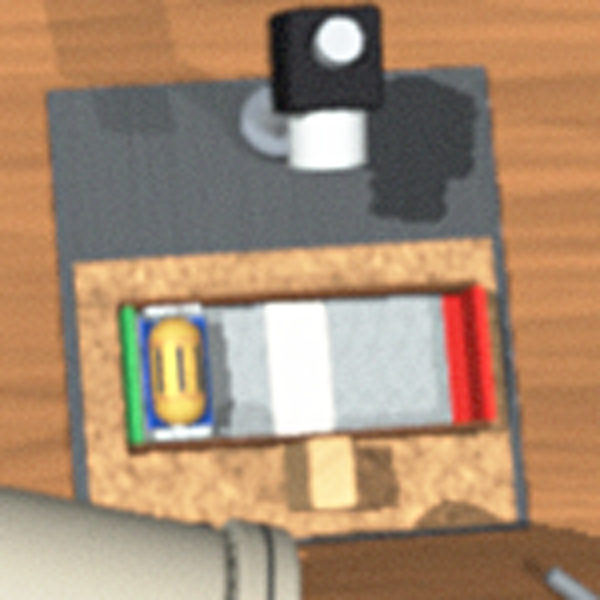

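```bash
python3 - <<'E'
from h import *
d=imaging.read_camera("top")
W=lambda p,z:atz(d,[(np.array(p)+.5)/4-.5+[290,110]],z)[0,:2]
loc=lambda w,S=np.array([.5883,-.2512]),a=.0292:(np.array([[np.cos(a),np.sin(a)],[-np.sin(a),np.cos(a)]])@(w-S)*1e3).round(1)
for n,p,z in [("strip (0,+-18)",(269,369),.020),("",(330,366),.020),("green out TL(43,116)",(120,308),.052),("green BL(-43,116)",(131,444),.052),("red out TR(43,-116)",(487,287),.052),("red BR",(495,420),.052),("mat TL(80,140)",(75,263),.008),("mat TR(80,-140)",(492,239),.008),("mat left (-60,140)",(87,470),.008),("mat BR (-110,-140)",(518,523),.008),("block top near L(-93,14)",(312,509),.09),("block near R",(356,507),.09)]:
    print(n,loc(W(p,z)))
E
```

```text
strip (0,+-18) [ 1.  19.3]
 [  0.6 -20.9]
green out TL(43,116) [ 42.5 117.7]
green BL(-43,116) [-44.3 116.6]
red out TR(43,-116) [  42.7 -119. ]
red BR [ -42.8 -116.7]
mat TL(80,140) [ 80.  140.6]
mat TR(80,-140) [  80.6 -140. ]
mat left (-60,140) [-57.4 141.7]
mat BR (-110,-140) [-109.5 -141. ]
block top near L(-93,14) [-92.2  13.2]
block near R [-92.7 -13.8]
```

The tray stands within about 1 mm of the centre of the mat and square. The roller is seated at the green end and the gripper is clear.

```bash
python3 -c "
from plant import robot
s=robot.read_state();print(s['t'],s['dq'].round(3));print(robot.close_job())"
```

```text
29.6 [-0.059  0.033 -0.021 -0.019 -0.01  -0.033]
the job is handed in; nothing more can be done
None
```

The job is handed in at about 30 s of the 70 s allowed: the roller was balanced within about 4 mm of the middle for over 6 s, then run slowly to the green end, and the tray was set down within about 1 mm of centre and square, then released.

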